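Refit the bearing sleeve of a banding wheel

ROBOT

A 6-joint arm with a two-finger parallel gripper is mounted at the origin on the work surface. World frame = base frame: x ahead of the robot, y to its left, z up, the work surface at z = 0. Lengths are in m, angles in rad, forces in N, time in s.
With the tool pointing down it reaches from about 0.425 to 0.95 m from the base axis. Payload 3.5 kg.
Tool frame: the origin (TCP) lies at the very end of the fingers, on their centre line; the grasp point (between the pads) lies 19 mm behind it; z points along the fingers, y is the line along which they close (so a half turn about z gives the same grasp; the last joint's range is limited). The gripper opens to 85 mm and grips with 20 to 120 N. Pads are 22 mm wide; open, the fingers measure 114 mm over their backs; the gripper's body (76 mm by 85 mm) begins 54 mm behind the grasp point. The pads swing forward as they close: fully open they stand 13 mm farther back than shut.
Start: joints at [-1.418, 0.286, 1.577, -0, 1.279, -0.15], TCP at [0.201, -0.644, 0.231] pointing down, gripper open.
Joint ranges: [-2.77, 2.77], [-0.9, 2.22], [0.21, 2.48], [-1.53, 4.67], [0.24, 2.81], [-2.84, 2.84]. Speed limits (rad/s): [2.79, 2.79, 3.14, 3.14, 3.14, 3.14].

INTERFACE

Orientations are given as a unit quaternion [x, y, z, w].
In Python, from plant import get_state, read_camera, sign_off, recognise gives the robot as it stands.
- The arm moves only by the tool arm_command, never from a script. Its argument "steps" is a list of rows, each an object with "translation": the shift along the tool's x, y, z scaled (see below), a list of three; "twist": the turn, a rotation vector about the tool's x, y, z scaled (see below), a list of three; "fingers": the opening, from -1 (shut) to 1 (fully open). In form: [{"translation": [x, y, z], "twist": [rx, ry, rz], "fingers": fingers}, ...]. A call has 1 to 5 rows; each row is the pose to reach, as a shift and turn from the pose commanded when the call began, along the tool's axes at that moment; what a row does not reach only later rows make up. The controller multiplies each number of a shift by 75 cm and each number of a turn by 60 degrees. A row lasts 1/8 s, in which the tool goes at most 62.5 mm and 10.7 degrees, less where a joint would pass 70% of its speed; a pose out of reach is approached as far as the arm can. A call with a number of a shift or a turn outside -1 to 1 is refused whole. A call with a gripper value outside its range is refused whole. The fingers move at their own pace and stop on an object; "grip_force" is the grip in N (left out, the last holds). Time passes only in rows, so rows that repeat a pose let the fingers close. It gives the time, the measured TCP pose, the force, the opening and the grip force at its end, in the units of the state.
- get_state(): the state, without advancing time (a new reading comes with each control period).
- read_camera(name): name is "scene" or "top" or "wrist"; returns a dict with "pixels" (420x560x3 uint8, red, green, blue), "K" (3x3 intrinsics, pixels), "R" (3x3) and "t" (3): a world point X has camera coordinates R X + t; the wrist camera has in their place "T_tool_cam" (4x4, takes a point from camera to tool coordinates, whose origin is the TCP and whose axes are the flange's). Camera axes: x right, y down, z forward; pixel columns grow to the right and rows downward; lengths in m; the calibration is good to about 2 mm. A picture is of the moment at which its call begins: read the wrist's pose just before it. There is no depth.
- sign_off(): hands the job in; it is judged then, once.
Trained networks look in a picture, given as the dict that the camera call returned (one of the last four; its "shot" number tells which), for a name from the list of things; names that differ only in an ending like _2 or _b are one class to them, and where a whole thing is asked for, a point or a joint stands for the part that bears it (a point fixed in the world has none). Each returns a list of dicts, best first, with "conf" (0 to 1); they miss things now and then, are a little off and sometimes report something else, mostly with a low value. They report only what shows in the picture. A call takes as long as a camera call. They do not tell look-alikes from the thing itself.
- recognise(picture, query): "point" ([row, column] in pixels, amid what is visible of it).
The state is a dict: "time": time; "qpos": joint angles; "dq": joint speeds; "joint_efforts": joint torques, N m; "eef_pos": TCP position; "tcp_rot": TCP orientation; "contact_force": force on the tool from outside, world axes, zero at the start; "wrist_torque": the same for the moment, N m; "opening": opening from 0.0 (shut) to 1.0 (fully open); "finger_force": force on a finger pad.
Only numpy, scipy, OpenCV 4.12 (cv2) and the standard library are available. Lean on these libraries where they do the work, as an engineer would, in place of code of your own. Each camera call takes 0.05 s, during which the arm holds its last target. There are 200 camera calls.

TASK

Get the banding wheel ready for painting again: first swing the flat keeper arm clear of the bore in the wheel's base. Take the bronze bearing sleeve off its wooden cradle, stand it upright on the round cork mat and let go, then take it again from above and slide it into the bore until it is fully home, feeling for the entry because it fits closely. Finally swing the keeper all the way back over the sleeve to its stop, and leave the pots and tools around where they are.

Things in the scene. Friction and masses are not known exactly. Their poses are not given: they have to be found in the camera images.
- sleeve: Plain bronze bearing sleeve: a tube 60 mm long, 36 mm outside diameter, 20 mm hole through it, about 0.33 kg, both ends alike with a chamfer 1.6 mm in and 3 mm long. Origin at its middle, z along its axis (either end may go up). It starts lying on the cradle, axis 20 degrees (0.35 rad) from level, +z end higher, middle 52 mm above the bench.
- cradle: Fixed wooden cradle with a footplate 110 x 80 mm, 8 mm thick, carrying two sloping rails and an end stop, all within 14 mm either side of the middle line, so that the sleeve's sides are free for fingers from above. Origin under its middle; its -x end is the raised end, x and the sleeve's axis lie in the same upright plane. The cradle and the base may change sides.
- mat: Round cork mat fixed to the bench, 90 mm across, 3 mm thick; origin under its centre, its top at 3 mm. Nothing stands on it.
- base: Fixed grey base of the banding wheel: round foot 190 mm across, 12 mm thick; a square hub block 84 x 84 mm whose top is at 60 mm. Origin on the bench under the bore's axis. A lug and an upright pivot post (radius 8 mm, 92 mm high) stand 56 mm from the bore's axis on the base's +x side, so for the sleeve the fingers best close along the base's y.
- bore (a point): Centre of the bore's mouth, in the hub's top face (60 mm above the bench), z up along the bore. Bore 37.2 mm across, 32 mm deep, flat bottomed: home, the sleeve stands 28 mm out of the hub and its middle is 2 mm below this point.
- keeper (a joint): Swing of the keeper arm, rad: 0 = at its stop, over the bore and pointing to the base's -x; grows as it swings clockwise seen from above (knob end towards the base's +y), up to 2.2. Starts at 0 to 0.3. Stays where left; about 1 N at the knob moves it. The bore is clear for sleeve and fingers above about 1.4.
- keeper_knob (a point): Point on the axis of the upright round knob (16 mm diameter, 30 mm tall) at the keeper's free end, 22 mm above the arm's top face and 8 mm below the knob's top; 122 mm above the bench, 86 mm from the pivot.
- keeper_pivot (a point): Point on the keeper's upright pivot axis, at the height of keeper_knob (122 mm above the bench). The arm is a steel strip 24 mm wide and 8 mm thick, its underside 32 mm above the hub, so it passes only over a sleeve that is home.
- cup: Bystander, loose: small white cup, 68 mm across, 55 mm tall, upright; origin on its underside or middle. Leave alone.
- bowl_a: Bystander, loose: terracotta bowl, 136 mm across, 70 mm tall; origin on its underside or middle. Leave alone.
- bowl_b: Bystander, loose: white glazed bowl, 136 mm across, 70 mm tall; origin on its underside or middle. Leave alone.
- plate: Bystander, loose: blue plate, 170 mm across, 20 mm tall; origin on its underside or middle. Leave alone.
- knife: Bystander, loose: palette knife lying flat, 200 mm long; origin on its underside or middle. Leave alone.
- brush: Bystander, loose: brush lying flat, 180 mm long; origin on its underside or middle. Leave alone.
- jar: Bystander, loose: glaze jar with a white lid, 60 mm across, 85 mm tall; origin on its underside or middle. Leave alone.
- wheel_head: Bystander, loose: bare aluminium wheel head lying flat, a 200 mm disc 16 mm thick; origin on its underside or middle. Leave alone.
Mind the look-alikes: they are no part of the job. Of the things shaped like the mat, the cork one is meant.

How it is judged:
On the way, in this order (a step that is already met when the one before it is completed fails the run):
1. the keeper arm is swung clear of the bore (value of joint keeper above 0.9 rad), for 0.2 s.
2. the sleeve stands upright on the cork mat, let go (horizontal distance between sleeve and mat below 0.045 m and height (world z) of sleeve between 0.03 and 0.036 m and angle between the z axis of sleeve and the z axis of bore, either way round below 0.08 rad and linear speed of sleeve below 0.02 m/s and contact force between the fingers and sleeve below 0.05 N), for 0.2 s.
3. the sleeve is fully home in the bore (z of sleeve in the frame of bore below 0.001 m and horizontal distance between sleeve and bore below 0.003 m and angle between the z axis of sleeve and the z axis of bore, either way round below 0.06 rad), for 0.2 s.
At the end, for the whole second after the job is handed in: The sleeve is home in the bore (within 3 mm of full depth, 3 mm of the axis, 0.06 rad of parallel), at rest and released, and the keeper is back over it within 0.1 rad of its stop (all of step 3 and value of joint keeper below 0.1 rad and linear speed of sleeve below 0.02 m/s and contact force between the fingers and sleeve below 0.05 N); the robot touches nothing.
It fails at once if a bystander is pushed more than 30 mm from its place (distance of any of cup, bowl_a, bowl_b, plate, knife, brush, jar, wheel_head from where it was at the start of the episode above 0.03 m).
It also fails if it takes over 72 s, if anything falls off the work surface, if the arm or the gripper's body presses on something with over 40 N, if the wrist force passes 120 N, or if a joint passes its speed limit or range.

## Working session

There is one attempt and no reset: what is moved stays moved. The work goes in short steps, Python scripts to look and compute and a tool call to move; the robot and the scene stay as the last step left them, time stands still between calls to the robot, and variables do not carry over. Pictures are saved under pics/ and viewed, at most 14 in all, crops included, and the job is handed in when it is done.

Besides the shell and the picture viewer there is one more tool, called after "Emit:" in YAML: its name, and indented under it one key for each argument. arm_command: Moves the arm, as the interface text tells. Shifts and turns lie within -1 to 1; 1 stands for 75 cm of shift or 60 degrees of turn. Its arguments: {"type":"object","properties":{"steps":{"type":"array"},"grip_force":{"type":"number"}},"required":["steps"]}

```bash
ls; mkdir -p pics
cat > h.py <<'E'
import numpy as np, cv2
from plant import get_state, read_camera, sign_off, recognise
from scipy.spatial.transform import Rotation as Ro
def save(p,n): cv2.imwrite('pics/'+n,cv2.cvtColor(p['pixels'],cv2.COLOR_RGB2BGR))
def ray(p,rc):
    d=np.linalg.solve(p['K'],[rc[1],rc[0],1.]); 
    return -p['R'].T@p['t'], p['R'].T@d
def onz(p,rc,z):
    o,d=ray(p,rc); return o+d*(z-o[2])/d[2]
def proj(p,X):
    c=p['K']@(p['R']@np.asarray(X,float)+p['t']); return c[1]/c[2],c[0]/c[2]
def wrist():
    s=get_state(); p=read_camera('wrist'); T=np.eye(4); T[:3,:3]=Ro.from_quat(s['tcp_rot']).as_matrix(); T[:3,3]=s['eef_pos']
    M=np.linalg.inv(T@p['T_tool_cam']); p['R']=M[:3,:3]; p['t']=M[:3,3]; return p
E
python3 - <<'E'
from h import *
Z=dict(sleeve=.052,cradle=.01,mat=.003,base=.03,bore=.06,keeper=.1,keeper_knob=.122,keeper_pivot=.11,cup=.03,bowl_a=.035,plate=.01,knife=.005,brush=.005,jar=.04,wheel_head=.016)
for c in ('top','scene'):
    p=read_camera(c); save(p,c+'.png'); 
    for q in Z:
        try: r=recognise(p,q)
        except Exception as e: print(q,e); continue
        for k in r[:4]: print(c,q,round(k['conf'],2),np.round(k['point']),onz(p,k['point'],Z[q]).round(3))
print(get_state())
E
```

```text
pics
top sleeve 0.69 [217. 366.] [ 0.549 -0.276  0.052]
top cradle 0.92 [218. 357.] [ 0.545 -0.255  0.01 ]
top mat 0.8 [281. 310.] [ 0.343 -0.11   0.003]
top mat 0.73 [229. 318.] [ 0.507 -0.132  0.003]
top mat 0.55 [245. 282.] [ 0.456 -0.018  0.003]
top mat 0.25 [206. 186.] [0.572 0.29  0.003]
top base 0.81 [217. 190.] [0.537 0.273 0.03 ]
top base 0.51 [245. 281.] [ 0.454 -0.015  0.03 ]
top bore 0.83 [213. 194.] [0.547 0.253 0.06 ]
top keeper 0.69 [210. 183.] [0.554 0.279 0.1  ]
top keeper_pivot 0.74 [162. 271.] [0.701 0.02  0.11 ]
top keeper_pivot 0.66 [214. 194.] [0.54  0.246 0.11 ]
top cup 0.92 [194. 277.] [0.615 0.001 0.03 ]
top bowl_a 0.97 [142. 188.] [0.771 0.286 0.035]
top bowl_a 0.75 [146. 349.] [ 0.771 -0.223  0.035]
top bowl_a 0.71 [207. 185.] [0.568 0.288 0.035]
top plate 0.81 [226. 439.] [ 0.525 -0.516  0.01 ]
top knife 0.82 [162. 271.] [0.721 0.023 0.005]
top knife 0.17 [192. 279.] [ 0.624 -0.005  0.005]
top knife 0.16 [243. 280.] [ 0.461 -0.013  0.005]
top brush 0.85 [263. 138.] [0.388 0.435 0.005]
top jar 0.74 [275. 394.] [ 0.369 -0.366  0.04 ]
top jar 0.66 [162. 272.]
[... 1269 characters left out ...]
rray([-1.41801686e+00,  2.86321009e-01,  1.57667203e+00, -1.49472487e-05,
        1.27858575e+00, -1.50029054e-01]), 'dq': array([ 3.13904268e-04, -6.96928421e-04,  2.22080468e-05, -9.31216746e-04,
       -1.82700976e-03, -9.44228816e-05]), 'joint_efforts': array([ 6.39035698e-04, -4.05945432e+01, -2.92928928e+01, -8.51237792e-05,
        5.31043497e-04, -1.14726628e-07]), 'eef_pos': array([ 0.20129264, -0.64428826,  0.23132601]), 'tcp_rot': array([ 9.88559929e-01,  1.50828603e-01, -7.14728561e-06,  6.94379692e-06]), 'contact_force': array([0.40300193, 0.57028914, 0.10743984]), 'wrist_torque': array([ 0.03431601, -0.03793127,  0.02412936]), 'finger_force': 0.0, 'opening': 1.0002315138082933}
```

Run:
```python
import cv2,numpy as np
t=cv2.imread('pics/top.png'); s=cv2.imread('pics/scene.png')
a=cv2.resize(t[120:310,90:470],None,fx=2.1,fy=2.1,interpolation=cv2.INTER_CUBIC)
cv2.imwrite('pics/topz.png',a)
b=cv2.resize(s[100:400,60:460],None,fx=2,fy=2,interpolation=cv2.INTER_CUBIC); cv2.imwrite('pics/scenez.png',b)
```

```text
(no output)
```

View pics/topz.png

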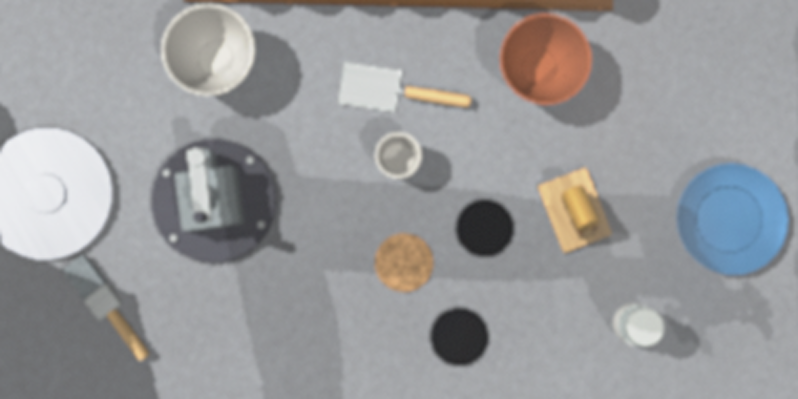

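View pics/scenez.png

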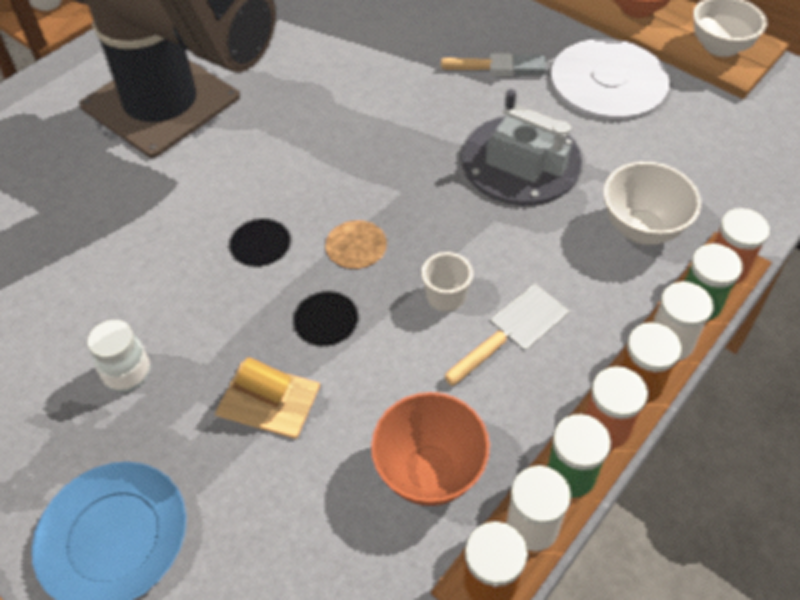

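The three mat-like discs in the top view are at (row 245, col 282), (229, 318) and (281, 310). The first is brown cork and the other two are black, so the cork one is the mat. The keeper knob shows near (220, 185) on the robot side of its pivot, and the sleeve is on the cradle at (217, 366). I'll move in for close views.

```bash
cat >> h.py <<'E'
def Rd(a,tilt=0.): # tool down, x-axis yaw a; tilt about tool y
    return Ro.from_euler('z',a)*Ro.from_matrix(np.diag([1.,-1,-1]))*Ro.from_euler('y',tilt)
def go(X,a=None,tilt=0.,R=None):
    s=get_state(); C=Ro.from_quat(s['tcp_rot']); R=R or Rd(a,tilt)
    v=C.inv().apply(np.array(X)-s['eef_pos']); w=(C.inv()*R).as_rotvec()
    print('trans',(v/.75).round(4).tolist(),'twist',(w/np.radians(60)).round(4).tolist(),'rows',np.ceil(max(np.linalg.norm(v)/.0625,np.degrees(np.linalg.norm(w))/10.7)))
E
python3 - <<'E'
from h import *
p=read_camera('wrist'); print(p['T_tool_cam'].round(3),p['K'].round(0)); 
go([.5,-.27,.42],0.)
E
```

```text
[[-0.001 -0.952 -0.306  0.079]
 [ 1.    -0.    -0.    -0.001]
 [ 0.    -0.306  0.952 -0.142]
 [ 0.     0.     0.     1.   ]] [[371.   0. 279.]
 [  0. 371. 212.]
 [  0.   0.   1.]]
trans [0.5289, -0.3576, -0.2515] twist [0.0, -0.0, 0.2892] rows 9.0
```

Emit:
arm_command:
  steps:
    - {"translation":[0.53,-0.35,-0.2],"twist":[0,0,0.29],"fingers":1}
    - {"translation":[0.53,-0.35,-0.2],"twist":[0,0,0.29],"fingers":1}
    - {"translation":[0.53,-0.35,-0.2],"twist":[0,0,0.29],"fingers":1}
    - {"translation":[0.53,-0.35,-0.2],"twist":[0,0,0.29],"fingers":1}
    - {"translation":[0.53,-0.35,-0.2],"twist":[0,0,0.29],"fingers":1}

```text
time: 2.28
eef_pos: [0.3907, -0.4117, 0.3261]
tcp_rot: [1.0, -0.001, 0.0, 0.0]
contact_force: [0.2, 0.2, 0.2]
opening: 1.002
finger_force: 0.0
```

Run:
```python
from h import *
s=get_state(); print(s['time'],s['eef_pos'],s['tcp_rot']); go([.6,-.27,.3],0.)
```

```text
2.275 [ 0.39070302 -0.41169999  0.3260992 ] [ 9.99999733e-01 -5.83144216e-04  2.99334123e-04  3.24097726e-04]
trans [0.2788, -0.1893, 0.0348] twist [0.0006, -0.0006, -0.0011] rows 5.0
```

Emit:
arm_command:
  steps:
    - {"translation":[0.28,-0.19,0.03],"twist":[0,0,0],"fingers":1}
    - {"translation":[0.28,-0.19,0.03],"twist":[0,0,0],"fingers":1}
    - {"translation":[0.28,-0.19,0.03],"twist":[0,0,0],"fingers":1}
    - {"translation":[0.28,-0.19,0.03],"twist":[0,0,0],"fingers":1}
    - {"translation":[0.28,-0.19,0.03],"twist":[0,0,0],"fingers":1}

```text
time: 2.9
eef_pos: [0.6022, -0.2678, 0.3014]
tcp_rot: [1.0, 0.002, -0.0, -0.001]
contact_force: [-0.6, -0.9, -0.5]
opening: 0.998
finger_force: 0.0
```

Run:
```python
from h import *
p=wrist(); save(p,'w1.png'); s=get_state(); print(s['eef_pos'])
import pickle; pickle.dump(p,open('w1.pkl','wb'))
for q,z in dict(sleeve=.06,cradle=.01).items():
    for k in recognise(p,q)[:2]: print(q,k['conf'],k['point'],onz(p,k['point'],z).round(3))
go([.62,.27,.33],0.)
```

```text
[ 0.60130121 -0.26898953  0.30175972]
sleeve 0.71 [220.1, 287.1] [ 0.549 -0.275  0.06 ]
cradle 0.73 [196.9, 280.4] [ 0.561 -0.268  0.01 ]
cradle 0.61 [154.5, 36.5] [0.611 0.017 0.01 ]
trans [0.0267, -0.7216, -0.0368] twist [0.0003, 0.0006, -0.0006] rows 9.0
```

View pics/w1.png

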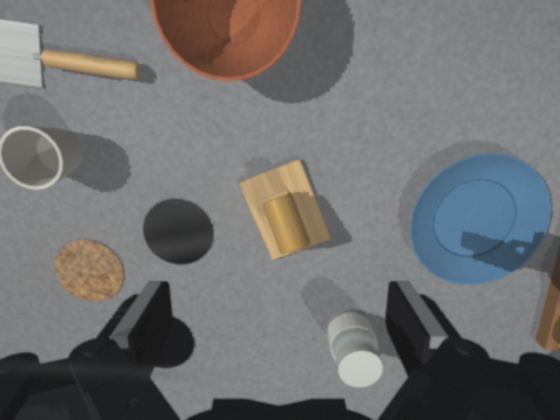

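The close view shows the sleeve at about (row 222, col 287) on its cradle. The black disc is at (231, 178) and the cork mat at (269, 90). Next I'll look at the base.

Emit:
arm_command:
  steps:
    - {"translation":[0.02,-0.72,-0.03],"twist":[0,0,0],"fingers":1}
    - {"translation":[0.02,-0.72,-0.03],"twist":[0,0,0],"fingers":-1}
    - {"translation":[0.02,-0.72,-0.03],"twist":[0,0,0],"fingers":-1}
    - {"translation":[0.02,-0.72,-0.03],"twist":[0,0,0],"fingers":-1}
    - {"translation":[0.02,-0.72,-0.03],"twist":[0,0,0],"fingers":-1}

```text
time: 3.68
eef_pos: [0.6083, 0.041, 0.3167]
tcp_rot: [1.0, -0.002, 0.001, 0.0]
contact_force: [1.1, -0.4, -0.4]
opening: 0.142
finger_force: 0.0
```

Emit:
arm_command:
  steps:
    - {"translation":[0.0,-0.32,0],"twist":[0,0,0],"fingers":-1}
    - {"translation":[0.0,-0.32,0],"twist":[0,0,0],"fingers":-1}
    - {"translation":[0.0,-0.32,0],"twist":[0,0,0],"fingers":-1}
    - {"translation":[0.0,-0.32,0],"twist":[0,0,0],"fingers":-1}
    - {"translation":[0.0,-0.32,0],"twist":[0,0,0],"fingers":-1}

```text
time: 4.3
eef_pos: [0.6086, 0.2826, 0.316]
tcp_rot: [1.0, 0.001, 0.0, -0.0]
contact_force: [-0.3, -0.5, -1.1]
opening: 0.001
finger_force: 0.0
```

Run:
```python
from h import *
import pickle
p=wrist(); save(p,'w2.png'); s=get_state(); print(s['time'],s['eef_pos'])
pickle.dump(p,open('w2.pkl','wb'))
for q,z in dict(keeper=.1,keeper_knob=.122,keeper_pivot=.122,bore=.06,mat=.003).items():
    for k in recognise(p,q)[:2]: print(q,k['conf'],k['point'],onz(p,k['point'],z).round(3))
w=pickle.load(open('w1.pkl','rb')); h=cv2.cvtColor(w['pixels'],cv2.COLOR_RGB2HSV)
for r,c in [(205,280),(222,287),(240,291),(190,255),(170,290),(230,318),(250,280),(246,300)]: print(r,c,h[r,c])
b=cv2.cvtColor(p['pixels'][90:390,80:480],cv2.COLOR_RGB2BGR); cv2.imwrite('pics/w2z.png',cv2.resize(b,None,fx=2,fy=2,interpolation=cv2.INTER_CUBIC))
```

```text
4.35 [0.60896949 0.28075373 0.31597709]
keeper 0.63 [220.6, 281.8] [0.564 0.281 0.1  ]
keeper_knob 0.55 [221.0, 282.0] [0.571 0.281 0.122]
keeper_pivot 0.87 [208.8, 287.3] [0.583 0.276 0.122]
bore 0.69 [207.1, 285.5] [0.566 0.277 0.06 ]
mat 0.9 [273.9, 501.5] [ 0.454 -0.019  0.003]
mat 0.71 [300.1, 157.3] [0.413 0.453 0.003]
205 280 [ 19 129 176]
222 287 [ 19 127 171]
240 291 [ 19 134 184]
190 255 [ 18  90 176]
170 290 [ 18  96 194]
230 318 [ 18  94 136]
250 280 [ 19 126 164]
246 300 [ 19 131 154]
```

View pics/w2z.png

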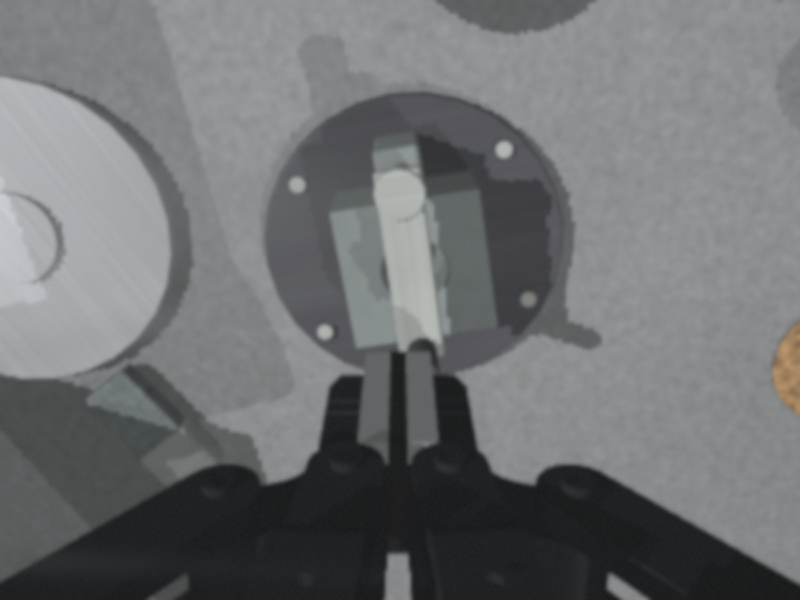

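The view shows the pivot cap at (187, 280). The dark knob is at about (263, 291), partly behind the fingers. The four foot screws around the hub give the base's centre and yaw.

Run:
```python
from h import *
import pickle
from scipy.optimize import minimize
p=pickle.load(open('w2.pkl','rb'))
f=lambda c,r:(90+r/2,80+c/2)
S=np.array([onz(p,f(*q),.012) for q in [(297,185),(504,149),(528,299),(325,331)]]); print(S.round(4), np.linalg.norm(np.diff(S,axis=0),axis=1))
c=S.mean(0); xd=(S[0]+S[1]-S[2]-S[3])[:2]; yaw=np.arctan2(xd[1],xd[0]); print('centre',c,'yaw',yaw)
yd=(S[0]+S[3]-S[1]-S[2])[:2]; print('yaw from y',np.arctan2(-yd[0],yd[1]))
H=np.array([onz(p,f(*q),.06) for q in [(330,210),(480,185),(497,328),(357,348)]]);print('hub',H.round(4),H.mean(0))
piv=onz(p,f(400,193),.104); kn=onz(p,f(424,345),.13); print('pivot',piv,'pred',c[:2]+.056*np.array([np.cos(yaw),np.sin(yaw)]),'knob',kn,np.linalg.norm((kn-piv)[:2]))
# sleeve fit
w=pickle.load(open('w1.pkl','rb')); h=cv2.cvtColor(w['pixels'],cv2.COLOR_RGB2HSV)
m=((h[...,0]>14)&(h[...,0]<24)&(h[...,1]>112)).astype(np.uint8); m[:150]=0;m[275:]=0;m[:,:235]=0;m[:,340:]=0
m=cv2.morphologyEx(m,cv2.MORPH_OPEN,np.ones((3,3))); wood=((h[...,0]>12)&(h[...,0]<26)&(h[...,1]>70)).astype(np.uint8); wood[:150]=0;wood[275:]=0;wood[:,:235]=0;wood[:,340:]=0
print('mask',m.sum(),wood.sum())
th=np.linspace(0,2*np.pi,40)
def sil(v,sg,sc=8):
    x,y,a=v; u=np.array([np.cos(a)*np.cos(.35),np.sin(a)*np.cos(.35),np.sin(.35)*sg]); n=np.array([-np.sin(a),np.cos(a),0]); b=np.cross(u,n)
    P=[proj(w,np.array([x,y,.052])+s*u+.018*(np.cos(t)*n+np.sin(t)*b)) for s in(-.03,.03) for t in th]
    hull=cv2.convexHull(np.array([[q[1],q[0]] for q in P],np.float32)); im=np.zeros((420*4,560*4),np.uint8)
    cv2.fillConvexPoly(im,np.round((hull+.5)*4).astype(int),1); return cv2.resize(im.astype(np.float32),(560,420),interpolation=cv2.INTER_AREA)
for sg in (1,-1):
    best=min((minimize(lambda v:np.abs(sil(v,sg)-m).sum(),[.545,-.272,a0],method='Nelder-Mead',options=dict(initial_simplex=[[.545,-.272,a0],[.555,-.272,a0],[.545,-.262,a0],[.545,-.272,a0+.2]])) for a0 in (.2,.4)),key=lambda r:r.fun)
    print(sg,best.x,best.fun)
r=cv2.minAreaRect(np.argwhere(wood)[:,::-1].astype(np.float32)); B=np.array([onz(w,(q[1],q[0]),.008) for q in cv2.boxPoints(r)]); print('plate',B.round(3),B.mean(0))
```

```text
[[0.5827 0.346  0.012 ]
 [0.6052 0.2197 0.012 ]
 [0.5075 0.1998 0.012 ]
 [0.4848 0.3316 0.012 ]] [0.1283219  0.09972288 0.13376576]
centre [0.5450549  0.27428427 0.012     ] yaw 0.17376281263743223
yaw from y 0.17353719015453634
hub [[0.5798 0.3216 0.06  ]
 [0.5941 0.2389 0.06  ]
 [0.5086 0.226  0.06  ]
 [0.4957 0.308  0.06  ]] [0.54454712 0.27362199 0.06      ]
pivot [0.60035407 0.28297655 0.104     ] pred [0.60021161 0.2839661 ] knob [0.53100605 0.27124678 0.13      ] 0.0703330273587047
mask 1630 5412
1 [ 0.5402248  -0.27415066  0.31908821] 247.9375
-1 [ 0.54148851 -0.27371006  0.39742201] 168.8125
plate [[ 0.579 -0.218  0.008]
 [ 0.608 -0.29   0.008]
 [ 0.508 -0.332  0.008]
 [ 0.474 -0.255  0.008]] [ 0.54222553 -0.27369457  0.008     ]
```

```bash
cat >> h.py <<'E'
C0=np.array([.545,.274]); YAW=.174
bx=np.array([np.cos(YAW),np.sin(YAW)]); by=np.array([-np.sin(YAW),np.cos(YAW)])
PIV=C0+.056*bx
def arc(f,r=.086): return PIV+r*(-np.cos(f)*bx+np.sin(f)*by)
E
python3 - <<'E'
from h import *
s=get_state();print(s['eef_pos'])
st=arc(-.6); print(st)
go([*st,.2],YAW); go([*st,.108],YAW)
# arc in tool frame at a=YAW
for f in (-.3,0,.3,.6,.9,1.2,1.45):
    d=(arc(f)-st); print(f,np.round([d@bx/.75,-d@by/.75],3))
E
```

```text
[0.60948529 0.27910319 0.31602684]
[0.53865405 0.22358079]
trans [-0.0942, 0.0743, 0.1547] twist [0.0002, -0.0003, -0.1696] rows 3.0
trans [-0.0943, 0.0743, 0.2773] twist [0.0002, -0.0003, -0.1696] rows 4.0
-0.3 [-0.015 -0.031]
0 [-0.02  -0.065]
0.3 [-0.015 -0.099]
0.6 [-0.    -0.129]
0.9 [ 0.023 -0.155]
1.2 [ 0.053 -0.172]
1.45 [ 0.081 -0.179]
```

Emit:
arm_command:
  steps:
    - {"translation":[-0.094,0.074,0.12],"twist":[0,0,-0.17],"fingers":-1}
    - {"translation":[-0.094,0.074,0.12],"twist":[0,0,-0.17],"fingers":-1}
    - {"translation":[-0.094,0.074,0.2],"twist":[0,0,-0.17],"fingers":-1}
    - {"translation":[-0.094,0.074,0.277],"twist":[0,0,-0.17],"fingers":-1}
    - {"translation":[-0.094,0.074,0.277],"twist":[0,0,-0.17],"fingers":-1}

```text
time: 5.22
eef_pos: [0.5345, 0.2235, 0.1028]
tcp_rot: [0.996, 0.088, -0.006, 0.001]
contact_force: [-0.2, -0.3, -0.5]
opening: -0.005
finger_force: 0.0
```

Emit:
arm_command:
  steps:
    - {"translation":[-0.015,-0.031,0],"twist":[0,0,0],"fingers":-1}
    - {"translation":[-0.02,-0.055,0],"twist":[0,0,0],"fingers":-1}
    - {"translation":[-0.019,-0.08,0],"twist":[0,0,0],"fingers":-1}
    - {"translation":[-0.015,-0.099,0],"twist":[0,0,0],"fingers":-1}
    - {"translation":[0.0,-0.129,0],"twist":[0,0,0],"fingers":-1}

```text
time: 5.85
eef_pos: [0.5212, 0.3217, 0.1083]
tcp_rot: [0.996, 0.088, -0.001, 0.0]
contact_force: [-0.7, -1.1, -0.0]
opening: 0.0
finger_force: 0.4
```

Run:
```python
from h import *
s=get_state();print(s['time'],s['eef_pos'],s['contact_force'],arc(.6))
for f in (.9,1.2,1.45,1.5): go([*arc(f),.108],YAW)
```

```text
5.85 [0.5212296  0.32165319 0.10830705] [-0.67585212 -1.14245533 -0.01753512] [0.52184058 0.31923282]
trans [0.0237, -0.0217, 0.0004] twist [0.0003, 0.001, 0.0028] rows 1.0
trans [0.0534, -0.0387, 0.0003] twist [0.0003, 0.001, 0.0028] rows 1.0
trans [0.0812, -0.0455, 0.0003] twist [0.0003, 0.001, 0.0028] rows 2.0
trans [0.0869, -0.0461, 0.0003] twist [0.0003, 0.001, 0.0028] rows 2.0
```

Emit:
arm_command:
  steps:
    - {"translation":[0.024,-0.024,0],"twist":[0,0,0],"fingers":-1}
    - {"translation":[0.053,-0.041,0],"twist":[0,0,0],"fingers":-1}
    - {"translation":[0.081,-0.047,0],"twist":[0,0,0],"fingers":-1}
    - {"translation":[0.087,-0.047,0],"twist":[0,0,0],"fingers":-1}
    - {"translation":[0.06,-0.047,-0.02],"twist":[0,0,0],"fingers":-1}

```text
time: 6.48
eef_pos: [0.5591, 0.3634, 0.1213]
tcp_rot: [0.996, 0.088, -0.002, 0.0]
contact_force: [-0.1, -0.3, 0.6]
opening: 0.003
finger_force: 0.0
```

Emit:
arm_command:
  steps:
    - {"translation":[0.05,0.08,-0.25],"twist":[0,0,0],"fingers":-1}
    - {"translation":[0.05,0.08,-0.25],"twist":[0,0,0],"fingers":-1}
    - {"translation":[0.05,0.08,-0.25],"twist":[0,0,0],"fingers":-1}
    - {"translation":[0.05,0.08,-0.25],"twist":[0,0,0],"fingers":1}

```text
time: 6.98
eef_pos: [0.6092, 0.3109, 0.3177]
tcp_rot: [0.996, 0.088, 0.005, -0.001]
contact_force: [-0.5, -0.0, -0.6]
opening: 0.2
finger_force: 0.0
```

Run:
```python
from h import *
import pickle
p=wrist(); s=get_state(); print(s['time'],s['eef_pos'])
pickle.dump(p,open('w3.pkl','wb'))
b=cv2.cvtColor(p['pixels'],cv2.COLOR_RGB2BGR); cv2.imwrite('pics/w3.png',cv2.resize(b,(784,588),interpolation=cv2.INTER_CUBIC))
for n,X in dict(bore=[*C0,.06],k17=[*arc(1.7),.13],k15=[*arc(1.5),.13]).items(): print(n,np.array(proj(p,X))*1.4)
```

```text
7.025 [0.60880234 0.310733   0.31637456]
bore [324.31089604 423.1888733 ]
k17 [264.55508118 301.01836513]
k15 [289.76246482 301.5395468 ]
```

View pics/w3.png

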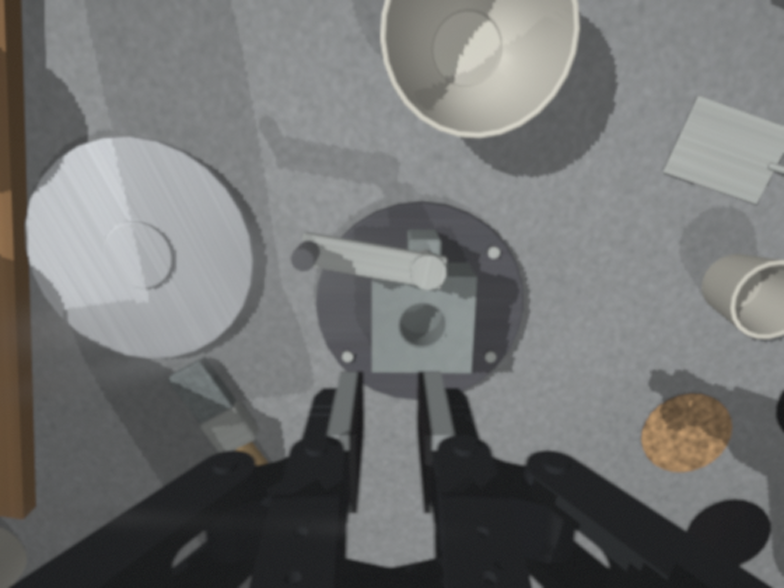

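The keeper now stands at about 1.75 rad with the knob end near (zoom) row 255, col 305. The bore is open at (325, 422), and my base pose predicts it within a pixel or so. Next is the sleeve.

```bash
cat >> h.py <<'E'
S0=np.array([.542,-.274,.052]); SA=.39; PT=np.radians(40)
def pick(back): 
    R=Rd(SA,PT); return S0-back*R.apply([0,0,1]),R
E
python3 - <<'E'
from h import *
X,R=pick(.1); print(X); go(X,R=R)
E
```

```text
[ 0.48254799 -0.29843804  0.12860444]
trans [-0.3099, 0.7706, 0.2467] twist [0.0709, 0.6559, -0.1962] rows 11.0
```

Emit:
arm_command:
  steps:
    - {"translation":[-0.2,0.77,0.1],"twist":[0.07,0.656,-0.196],"fingers":1}
    - {"translation":[-0.2,0.77,0.1],"twist":[0.07,0.656,-0.196],"fingers":1}
    - {"translation":[-0.2,0.77,0.1],"twist":[0.07,0.656,-0.196],"fingers":1}
    - {"translation":[-0.2,0.77,0.1],"twist":[0.07,0.656,-0.196],"fingers":1}
    - {"translation":[-0.2,0.77,0.1],"twist":[0.07,0.656,-0.196],"fingers":1}

```text
time: 7.65
eef_pos: [0.5836, 0.034, 0.2716]
tcp_rot: [0.923, 0.183, 0.331, -0.067]
contact_force: [1.1, -0.4, -0.3]
opening: 1.005
finger_force: 0.0
```

Run:
```python
from h import *
s=get_state(); print(s['eef_pos'],s['qpos'].round(2))
X,R=pick(.1); go(X,R=R)
```

```text
[0.58364873 0.03404794 0.27155325] [-0.29 -0.25  2.15  0.62  0.77  0.54]
trans [-0.3479, 0.3583, -0.0405] twist [-0.0027, 0.0083, 0.001] rows 7.0
```

Emit:
arm_command:
  steps:
    - {"translation":[-0.348,0.358,-0.04],"twist":[0,0.008,0],"fingers":1}
    - {"translation":[-0.348,0.358,-0.04],"twist":[0,0.008,0],"fingers":1}
    - {"translation":[-0.348,0.358,-0.04],"twist":[0,0.008,0],"fingers":1}
    - {"translation":[-0.348,0.358,-0.04],"twist":[0,0.008,0],"fingers":1}
    - {"translation":[-0.348,0.358,-0.04],"twist":[0,0.008,0],"fingers":1}

```text
time: 8.28
eef_pos: [0.4998, -0.2424, 0.1532]
tcp_rot: [0.922, 0.182, 0.335, -0.068]
contact_force: [0.7, 0.2, -0.6]
opening: 1.001
finger_force: 0.0
```

Run:
```python
from h import *
s=get_state(); print(s['eef_pos'],s['qpos'].round(2))
X,R=pick(.1); go(X,R=R)
```

```text
[ 0.49981339 -0.2424128   0.15323593] [-0.93 -0.02  2.19  0.85  0.98 -0.25]
trans [-0.0591, 0.0604, -0.0069] twist [-0.0027, 0.0005, -0.0015] rows 2.0
```

Emit:
arm_command:
  steps:
    - {"translation":[-0.059,0.06,-0.007],"twist":[0,0,0],"fingers":1}
    - {"translation":[-0.059,0.06,-0.007],"twist":[0,0,0],"fingers":1}
    - {"translation":[-0.059,0.06,-0.007],"twist":[0,0,0],"fingers":1}

```text
time: 8.65
eef_pos: [0.4837, -0.2966, 0.13]
tcp_rot: [0.922, 0.182, 0.335, -0.068]
contact_force: [-0.2, -0.0, 0.2]
opening: 1.004
finger_force: 0.0
```

Run:
```python
from h import *
p=wrist(); s=get_state(); print(s['eef_pos'],s['qpos'].round(2))
X,R=pick(.03); go(X,R=R); X,R=pick(-.021); go(X,R=R)
b=p['pixels'].copy()
u=np.array([np.cos(SA)*np.cos(.35),np.sin(SA)*np.cos(.35),-np.sin(.35)]); n=np.array([-np.sin(SA),np.cos(SA),0]); m=np.cross(u,n)
for t in np.linspace(0,6.28,60):
    for e in(-.03,.03):
        r,c=proj(p,S0+e*u+.018*(np.cos(t)*n+np.sin(t)*m)); cv2.circle(b,(int(c),int(r)),0,(255,0,0),-1)
b=cv2.cvtColor(b,cv2.COLOR_RGB2BGR); cv2.imwrite('pics/w4.png',cv2.resize(b,(784,588),interpolation=cv2.INTER_CUBIC))
```

```text
[ 0.48409424 -0.29632418  0.13072781] [-1.02  0.08  2.14  0.85  1.   -0.35]
trans [-0.0041, 0.0021, 0.0936] twist [-0.0027, 0.0001, 0.0004] rows 2.0
trans [-0.0041, 0.0023, 0.1616] twist [-0.0027, 0.0001, 0.0004] rows 2.0
```

View pics/w4.png

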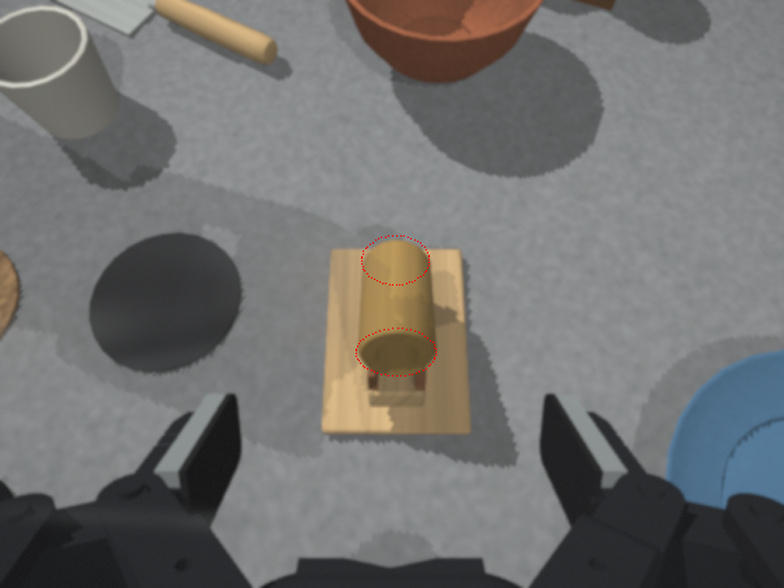

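The projected sleeve model (red) matches the picture: the raised near end is at zoom (352, 396) and the far end at (260, 396). The approach is lined up, so I advance and grip.

Emit:
arm_command:
  steps:
    - {"translation":[-0.004,0.003,0.07],"twist":[0,0,0],"fingers":1}
    - {"translation":[-0.004,0.003,0.13],"twist":[0,0,0],"fingers":1}
    - {"translation":[-0.004,0.003,0.16],"twist":[0,0,0],"fingers":1}
    - {"translation":[-0.004,0.003,0.16],"twist":[0,0,0],"fingers":0}
    - {"translation":[-0.004,0.003,0.16],"twist":[0,0,0],"fingers":-0.6}
  grip_force: 50

```text
time: 9.32
eef_pos: [0.5547, -0.2713, 0.0389]
tcp_rot: [0.922, 0.183, 0.336, -0.066]
contact_force: [0.5, -0.6, 0.9]
opening: 0.606
finger_force: 0.0
```

Emit:
arm_command:
  steps:
    - {"translation":[0,0,0],"twist":[0,0,0],"fingers":-1}
    - {"translation":[0,0,0],"twist":[0,0,0],"fingers":-1}

```text
time: 9.57
eef_pos: [0.5541, -0.2711, 0.0395]
tcp_rot: [0.921, 0.183, 0.337, -0.067]
contact_force: [-3.4, 4.5, 5.4]
opening: 0.408
finger_force: 49.2
```

Run:
```python
from h import *
s=get_state(); print(s['eef_pos'],s['opening'],s['finger_force'],s['contact_force'])
X,R=pick(-.021); go(X,R=R); X,R=pick(-.021); go(X+[0,0,.1],R=R)
```

```text
[ 0.55406938 -0.2711074   0.03948726] 0.4083289374488902 49.19053852558136 [-3.42632669  4.4657772   5.41021048]
trans [-0.0018, -0.0025, 0.0047] twist [-0.0026, -0.0025, 0.002] rows 1.0
trans [0.0842, -0.0026, -0.0972] twist [-0.0026, -0.0025, 0.002] rows 2.0
```

Emit:
arm_command:
  steps:
    - {"translation":[0.028,0,-0.033],"twist":[0,0,0],"fingers":-1}
    - {"translation":[0.085,0,-0.1],"twist":[0,0,0],"fingers":-1}
    - {"translation":[0.11,0,-0.131],"twist":[0,0,0],"fingers":-1}

```text
time: 9.95
eef_pos: [0.5541, -0.273, 0.1693]
tcp_rot: [0.922, 0.183, 0.336, -0.064]
contact_force: [1.0, -0.6, -4.1]
opening: 0.412
finger_force: 51.5
```

```bash
cat >> h.py <<'E'
OFF=Rd(SA,PT).inv().apply(S0-np.array([.5541,-.2711,.0395]))
MAT=np.array([.456,-.019])
def place(z,a=-.04,t=np.radians(-30)):
    R=Rd(a,t); return np.array([*MAT,z])-R.apply(OFF),R
E
python3 - <<'E'
from h import *
s=get_state(); print(OFF,s['eef_pos'],s['opening'],s['qpos'].round(2))
X,R=place(.12); print(X); go(X,R=R)
E
```

```text
[-0.00138286 -0.00191804 -0.01747795] [ 0.55410244 -0.27296091  0.16928637] 0.41247753622924005 [-0.88  0.09  2.04  0.84  0.96 -0.19]
[ 0.44838795 -0.02061493  0.10417222]
trans [-0.0565, -0.3652, 0.0635] twist [-0.0331, -1.1487, 0.4356] rows 7.0
```

Emit:
arm_command:
  steps:
    - {"translation":[-0.01,-0.09,-0.02],"twist":[-0.0083,-0.144,0.055],"fingers":-1}
    - {"translation":[-0.02,-0.16,-0.03],"twist":[-0.016,-0.287,0.109],"fingers":-1}
    - {"translation":[-0.03,-0.23,-0.02],"twist":[-0.016,-0.43,0.163],"fingers":-1}
    - {"translation":[-0.04,-0.28,-0.02],"twist":[-0.016,-0.574,0.218],"fingers":-1}
    - {"translation":[-0.04,-0.28,-0.02],"twist":[-0.016,-0.574,0.218],"fingers":-1}

```text
time: 10.58
eef_pos: [0.443, -0.0877, 0.1575]
tcp_rot: [0.995, 0.089, 0.039, -0.039]
contact_force: [-0.0, -0.2, -4.2]
opening: 0.407
finger_force: 51.9
```

Run:
```python
from h import *
s=get_state(); print(OFF,s['eef_pos'],s['opening'],s['qpos'].round(2))
X,R=place(.1); print(X); go(X,R=R)
```

```text
[-0.00138286 -0.00191804 -0.01747795] [ 0.44303335 -0.0876831   0.15745857] 0.4073068185899475 [-0.48 -0.18  2.2   0.12  1.09  0.86]
[ 0.44838795 -0.02061493  0.08417222]
trans [0.0141, -0.0795, 0.1052] twist [-0.0207, -0.5717, 0.2236] rows 4.0
```

Emit:
arm_command:
  steps:
    - {"translation":[0.005,-0.025,0.02],"twist":[-0.005,-0.143,0.056],"fingers":-1}
    - {"translation":[0.01,-0.05,0.04],"twist":[-0.01,-0.286,0.112],"fingers":-1}
    - {"translation":[0.014,-0.08,0.07],"twist":[-0.015,-0.43,0.168],"fingers":-1}
    - {"translation":[0.014,-0.08,0.105],"twist":[-0.021,-0.572,0.224],"fingers":-1}
    - {"translation":[0.014,-0.08,0.105],"twist":[-0.021,-0.572,0.224],"fingers":-1}

```text
time: 11.2
eef_pos: [0.4482, -0.0229, 0.08]
tcp_rot: [0.965, -0.021, -0.262, -0.007]
contact_force: [-0.8, -0.3, -3.4]
opening: 0.409
finger_force: 51.9
```

Run:
```python
from h import *
s=get_state(); print(s['time'],s['eef_pos'],s['opening'],s['qpos'].round(2))
X,R=place(.1); go(X,R=R)
X,R=place(.04); go(X,R=R)
p=wrist();q=read_camera('scene')
b=np.hstack([p['pixels'],q['pixels'][140:340,120:360].repeat(2,0).repeat(2,1)[:400].copy() if 0 else cv2.resize(q['pixels'][150:300,130:330],(560,420))])
cv2.imwrite('pics/w5.png',cv2.cvtColor(cv2.resize(b,(800,300),interpolation=cv2.INTER_AREA),cv2.COLOR_RGB2BGR))
```

```text
11.2 [ 0.44819918 -0.02290464  0.08002189] 0.409122864574061 [-0.23  0.29  1.94 -0.09  1.43  1.42]
trans [-0.0027, -0.0031, -0.0048] twist [-0.0044, 0.0062, -0.0028] rows 1.0
trans [0.0378, -0.0029, 0.0642] twist [-0.0044, 0.0062, -0.0028] rows 1.0
```

View pics/w5.png

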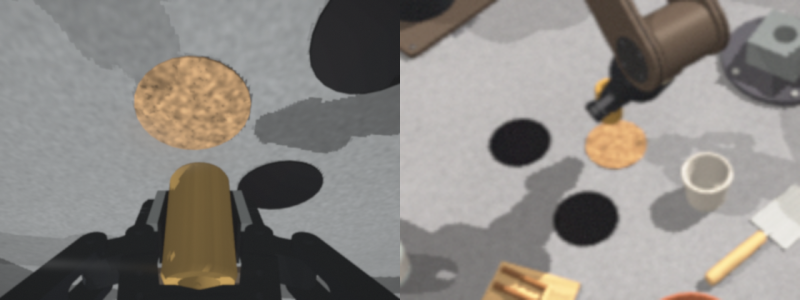

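Run:
```python
from h import *
p=wrist(); s=get_state()
R=Ro.from_quat(s['tcp_rot']); c=s['eef_pos']+R.apply(OFF); print('sleeve centre est',c)
for n,X in dict(mat=[*MAT,.003],mx=[MAT[0]+.045,MAT[1],.003],bot=c-[0,0,.03],top=c+[0,0,.03],botfar=c-[-.018,0,.03],topfar=c+[.018,0,.03]).items(): print(n,np.array(proj(p,X))*400/560)
b=cv2.cvtColor(p['pixels'],cv2.COLOR_RGB2BGR)
# axis convergence: edges of sleeve
h=cv2.cvtColor(p['pixels'],cv2.COLOR_RGB2HSV); m=(h[...,0]>14)&(h[...,0]<24)&(h[...,1]>100)
for r in range(225,415,15):
    c=np.where(m[r,200:360])[0]+200; print(r,c.min() if len(c) else None,c.max() if len(c) else None)
```

```text
sleeve centre est [ 0.45772343 -0.02215788  0.10178709]
mat [110.33719864 194.98494104]
mx [ 57.15838027 191.15016217]
bot [179.25041256 198.72831603]
top [284.89771108 198.51929453]
botfar [160.16888344 197.24290494]
topfar [271.65538168 196.45586475]
225 None None
240 246 311
255 239 319
270 236 321
285 235 323
300 233 324
315 232 325
330 231 327
345 229 328
360 228 329
375 226 331
390 226 330
405 277 280
```

The wrist view (left half) shows the sleeve upright between the fingers with its lower end at (165, 198). The cork mat lies just below at (102, 193), so I lower it.

Emit:
arm_command:
  steps:
    - {"translation":[0.018,-0.003,0.03],"twist":[-0.004,0.006,-0.003],"fingers":-1}
    - {"translation":[0.038,-0.003,0.064],"twist":[-0.004,0.006,-0.003],"fingers":-1}
    - {"translation":[0.038,-0.003,0.064],"twist":[-0.004,0.006,-0.003],"fingers":-1}
    - {"translation":[0.0395,-0.003,0.067],"twist":[-0.004,0.006,-0.003],"fingers":-1}
    - {"translation":[0.0395,-0.003,0.067],"twist":[-0.004,0.006,-0.003],"fingers":-1}

```text
time: 11.98
eef_pos: [0.4514, -0.021, 0.0282]
tcp_rot: [0.967, -0.02, -0.254, -0.003]
contact_force: [-0.0, -0.7, -3.7]
opening: 0.407
finger_force: 51.9
```

Run:
```python
from h import *
s=get_state(); print(s['time'],s['eef_pos'],s['contact_force'],s['wrist_torque'])
R=Ro.from_quat(s['tcp_rot']); print(s['eef_pos']+R.apply(OFF))
for z in (.037,.033,.030): X,R=place(z); go(X,R=R)
```

```text
11.975 [ 0.45140281 -0.02101768  0.02823815] [-0.03398188 -0.71306746 -3.70775284] [ 0.00299192 -0.54487732 -0.01490582]
[ 0.45884623 -0.01934105  0.04413955]
trans [0.0011, -0.0004, 0.0102] twist [0.0029, -0.0103, -0.0014] rows 1.0
trans [0.0037, -0.0004, 0.0148] twist [0.0029, -0.0103, -0.0014] rows 1.0
trans [0.0057, -0.0004, 0.0183] twist [0.0029, -0.0103, -0.0014] rows 1.0
```

Emit:
arm_command:
  steps:
    - {"translation":[0.001,0,0.006],"twist":[0.003,-0.01,0],"fingers":-1}
    - {"translation":[0.002,0,0.01],"twist":[0.003,-0.01,0],"fingers":-1}
    - {"translation":[0.003,0,0.0115],"twist":[0.003,-0.01,0],"fingers":-1}

```text
time: 12.35
eef_pos: [0.4477, -0.0204, 0.0176]
tcp_rot: [0.965, -0.02, -0.261, -0.005]
contact_force: [0.5, 0.3, -4.0]
opening: 0.407
finger_force: 51.9
```

Run:
```python
from h import *
s=get_state(); print(s['time'],s['eef_pos'],s['contact_force'],s['wrist_torque'])
R=Ro.from_quat(s['tcp_rot']); print(s['eef_pos']+R.apply(OFF),R.apply([0,0,1]))
for z in (.037,.033,.030): X,R=place(z); go(X,R=R)
```

```text
12.35 [ 0.44765853 -0.02042394  0.01755504] [ 0.48032919  0.31884093 -3.97209092] [-0.04584879 -0.58931558 -0.01567779]
[ 0.45533774 -0.01882032  0.0333515 ] [-0.50316182  0.02069932 -0.86394428]
trans [-0.0016, 0.0002, -0.0047] twist [-0.0005, 0.004, -0.0008] rows 1.0
trans [0.0011, 0.0002, -0.0001] twist [-0.0005, 0.004, -0.0008] rows 1.0
trans [0.0031, 0.0002, 0.0034] twist [-0.0005, 0.004, -0.0008] rows 1.0
```

Emit:
arm_command:
  steps:
    - {"translation":[0.001,0,0.0017],"twist":[0,0.002,0],"fingers":-1}
    - {"translation":[0.002,0,0.0035],"twist":[0,0.002,0],"fingers":-1}
    - {"translation":[0.002,0,0.0035],"twist":[0,0.002,0],"fingers":-1}

```text
time: 12.72
eef_pos: [0.448, -0.0205, 0.0162]
tcp_rot: [0.965, -0.02, -0.26, -0.005]
contact_force: [-1.9, 1.0, 4.7]
opening: 0.411
finger_force: 52.5
```

Emit:
arm_command:
  steps:
    - {"translation":[0.001,0,0.0017],"twist":[0,0.002,0],"fingers":-1}
    - {"translation":[0.001,0,0.0017],"twist":[0,0.002,0],"fingers":-1}

```text
time: 12.98
eef_pos: [0.4479, -0.0205, 0.0162]
tcp_rot: [0.965, -0.02, -0.26, -0.005]
contact_force: [-3.8, 0.2, 12.3]
opening: 0.407
finger_force: 53.0
```

Contact with the mat. Release and back off along the tool axis.

Emit:
arm_command:
  steps:
    - {"translation":[-0.0005,0,-0.001],"twist":[0,0,0],"fingers":-0.1}
    - {"translation":[-0.0005,0,-0.001],"twist":[0,0,0],"fingers":0.3}
    - {"translation":[-0.0005,0,-0.001],"twist":[0,0,0],"fingers":1}
    - {"translation":[-0.0005,0,-0.001],"twist":[0,0,0],"fingers":1}
    - {"translation":[-0.0005,0,-0.001],"twist":[0,0,0],"fingers":1}

```text
time: 13.6
eef_pos: [0.4479, -0.0205, 0.0141]
tcp_rot: [0.966, -0.02, -0.258, -0.005]
contact_force: [0.2, 0.3, 0.3]
opening: 1.002
finger_force: 0.0
```

Emit:
arm_command:
  steps:
    - {"translation":[0,0,-0.05],"twist":[0,0,0],"fingers":1}
    - {"translation":[0,0,-0.12],"twist":[0,0,0],"fingers":1}
    - {"translation":[0,0,-0.19],"twist":[0,0,0],"fingers":1}
    - {"translation":[0,0,-0.22],"twist":[0,0,0],"fingers":1}

```text
time: 14.1
eef_pos: [0.5329, -0.0243, 0.1605]
tcp_rot: [0.967, -0.02, -0.256, -0.005]
contact_force: [0.3, -0.1, -0.7]
opening: 0.997
finger_force: 0.0
```

Run:
```python
from h import *
p=wrist(); s=get_state(); print(s['time'],s['eef_pos'])
import pickle; pickle.dump(p,open('w6.pkl','wb'))
for k in recognise(p,'sleeve')[:2]: print(k['conf'],k['point'],onz(p,k['point'],.033))
th=np.linspace(0,6.28,80); b=p['pixels'].copy()
for z in(.003,.063):
    for t in th:
        r,c=proj(p,[.456+.018*np.cos(t),-.019+.018*np.sin(t),z]); cv2.circle(b,(int(c),int(r)),0,(255,0,0),-1)
cv2.imwrite('pics/w6.png',cv2.cvtColor(cv2.resize(b,(784,588),interpolation=cv2.INTER_CUBIC),cv2.COLOR_RGB2BGR))
go([.456,-.019,.16],0.)
```

```text
14.15 [ 0.53432398 -0.02449816  0.16212515]
0.66 [200.3, 279.9] [ 0.45555454 -0.02061215  0.033     ]
0.27 [160.3, 272.0] [ 0.49762238 -0.01645195  0.033     ]
trans [-0.0893, -0.0029, 0.0507] twist [-0.0089, 0.4928, -0.0386] rows 3.0
```

View pics/w6.png

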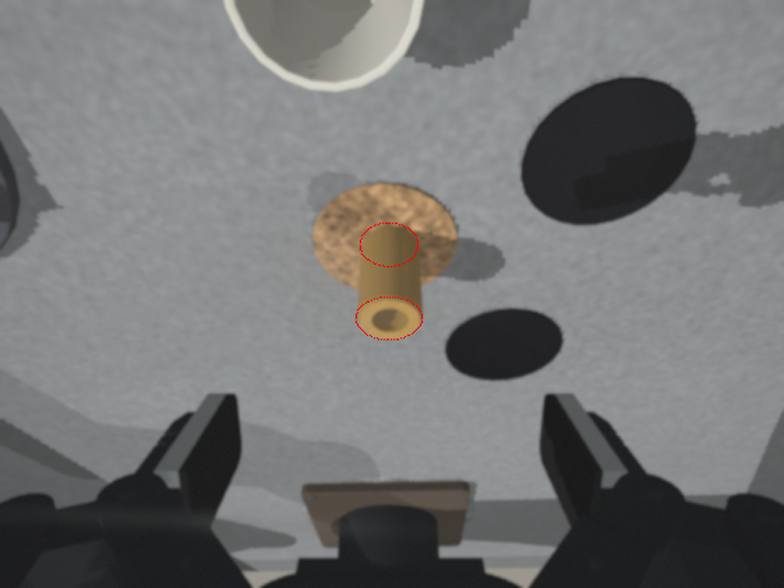

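The sleeve stands upright at the mat's centre: its top ring at zoom (318, 389) and foot at (245, 389) match the model for (0.456, -0.0195). Now I regrasp from above.

Run:
```python
from h import *
go([.456,-.0195,.14],YAW)
```

```text
trans [-0.0761, -0.0023, 0.0739] twist [-0.0518, 0.4911, -0.201] rows 3.0
```

Emit:
arm_command:
  steps:
    - {"translation":[-0.02,0,0.0],"twist":[-0.0173,0.164,-0.067],"fingers":1}
    - {"translation":[-0.05,-0.002,0.03],"twist":[-0.035,0.327,-0.134],"fingers":1}
    - {"translation":[-0.076,-0.002,0.074],"twist":[-0.052,0.491,-0.201],"fingers":1}
    - {"translation":[-0.076,-0.002,0.074],"twist":[-0.052,0.491,-0.201],"fingers":1}

```text
time: 14.7
eef_pos: [0.4405, -0.0159, 0.1281]
tcp_rot: [0.996, 0.087, -0.012, -0.004]
contact_force: [0.9, -0.8, 0.2]
opening: 1.001
finger_force: 0.0
```

Run:
```python
from h import *
s=get_state(); print(s['time'],s['eef_pos'],s['qpos'].round(2)); go([.456,-.0195,.036],YAW)
```

```text
14.7 [ 0.44047572 -0.01593449  0.12812081] [-0.27 -0.11  2.21 -0.    1.08  1.13]
trans [0.0225, 0.0096, 0.1222] twist [-0.0103, 0.023, -0.0004] rows 2.0
```

Emit:
arm_command:
  steps:
    - {"translation":[0.0205,0.007,0.03],"twist":[-0.01,0.023,0],"fingers":1}
    - {"translation":[0.0205,0.007,0.06],"twist":[-0.01,0.023,0],"fingers":1}
    - {"translation":[0.0205,0.007,0.09],"twist":[-0.01,0.023,0],"fingers":1}
    - {"translation":[0.0205,0.007,0.115],"twist":[-0.01,0.023,0],"fingers":1}
    - {"translation":[0.0205,0.007,0.115],"twist":[-0.01,0.023,0],"fingers":1}

```text
time: 15.32
eef_pos: [0.4672, -0.0212, 0.049]
tcp_rot: [0.996, 0.087, 0.007, 0.002]
contact_force: [1.1, 0.0, 0.3]
opening: 1.002
finger_force: 0.0
```

Run:
```python
from h import *
s=get_state(); print(s['time'],s['eef_pos'],s['contact_force']); go([.456,-.0195,.036],YAW)
```

```text
15.325 [ 0.46718781 -0.02123714  0.04901808] [1.1263556  0.00368216 0.26737662]
trans [-0.0145, -0.005, 0.0171] twist [0.0056, -0.0121, -0.0004] rows 1.0
```

Emit:
arm_command:
  steps:
    - {"translation":[-0.0145,-0.005,0.01],"twist":[0.0056,-0.012,0],"fingers":1}
    - {"translation":[-0.0145,-0.005,0.016],"twist":[0.0056,-0.012,0],"fingers":1}
    - {"translation":[-0.0145,-0.005,0.016],"twist":[0.0056,-0.012,0],"fingers":1}
    - {"translation":[-0.0145,-0.005,0.016],"twist":[0.0056,-0.012,0],"fingers":1}

```text
time: 15.82
eef_pos: [0.4581, -0.02, 0.0395]
tcp_rot: [0.996, 0.087, 0.003, 0.001]
contact_force: [-0.0, -0.9, 0.4]
opening: 0.993
finger_force: 0.0
```

Run:
```python
from h import *
s=get_state(); print(s['time'],s['eef_pos'],s['contact_force']); go([.456,-.0195,.036],YAW)
```

```text
15.825 [ 0.45810476 -0.02000059  0.03946003] [-0.00613892 -0.89866599  0.41463935]
trans [-0.0027, -0.0012, 0.0046] twist [0.0026, -0.0058, -0.0001] rows 1.0
```

Emit:
arm_command:
  steps:
    - {"translation":[-0.0025,-0.001,0.004],"twist":[0.0026,-0.0058,0],"fingers":1}
    - {"translation":[-0.0025,-0.001,0.004],"twist":[0.0026,-0.0058,0],"fingers":0.2}
    - {"translation":[-0.0025,-0.001,0.004],"twist":[0.0026,-0.0058,0],"fingers":-0.2}
    - {"translation":[-0.0025,-0.001,0.004],"twist":[0.0026,-0.0058,0],"fingers":-1}
    - {"translation":[-0.0025,-0.001,0.004],"twist":[0.0026,-0.0058,0],"fingers":-1}
  grip_force: 40

```text
time: 16.45
eef_pos: [0.456, -0.0196, 0.0363]
tcp_rot: [0.996, 0.087, -0.0, -0.0]
contact_force: [0.4, -0.6, 2.2]
opening: 0.409
finger_force: 39.8
```

Run:
```python
from h import *
s=get_state(); print(s['time'],s['eef_pos'],s['contact_force'],s['finger_force']); R=Ro.from_quat(s['tcp_rot']); print(R.apply([0,0,1]),R.apply([1,0,0])); go([*C0,.19],YAW)
```

```text
16.45 [ 0.45599819 -0.01964511  0.03629678] [ 0.38166877 -0.64744332  2.22908489] 39.787411428114865
[-5.65055136e-04 -1.97036568e-05 -9.99999840e-01] [ 9.84906268e-01  1.73087636e-01 -5.59936894e-04]
trans [0.1845, -0.3651, -0.205] twist [-0.0001, 0.0005, -0.0] rows 6.0
```

Emit:
arm_command:
  steps:
    - {"translation":[0,0,-0.06],"twist":[0,0,0],"fingers":-1}
    - {"translation":[0,0,-0.14],"twist":[0,0,0],"fingers":-1}
    - {"translation":[0.03,-0.06,-0.205],"twist":[0,0,0],"fingers":-1}
    - {"translation":[0.06,-0.12,-0.205],"twist":[0,0,0],"fingers":-1}
    - {"translation":[0.09,-0.18,-0.205],"twist":[0,0,0],"fingers":-1}

```text
time: 17.08
eef_pos: [0.4991, 0.1267, 0.1899]
tcp_rot: [0.996, 0.087, -0.0, -0.0]
contact_force: [0.4, -0.9, -4.4]
opening: 0.41
finger_force: 41.8
```

Run:
```python
from h import *
s=get_state(); print(s['time'],s['eef_pos'],s['contact_force'],s['opening']); go([*C0,.14],YAW)
```

```text
17.075 [0.49906367 0.12674332 0.18993755] [ 0.35134046 -0.93961845 -4.40335384] 0.4095400855866763
trans [0.0942, -0.1828, 0.0667] twist [-0.0005, 0.0002, -0.0004] rows 3.0
```

Emit:
arm_command:
  steps:
    - {"translation":[0.03,-0.06,0],"twist":[0,0,0],"fingers":-1}
    - {"translation":[0.06,-0.12,0.02],"twist":[0,0,0],"fingers":-1}
    - {"translation":[0.09,-0.18,0.05],"twist":[0,0,0],"fingers":-1}
    - {"translation":[0.094,-0.183,0.067],"twist":[0,0,0],"fingers":-1}
    - {"translation":[0.094,-0.183,0.067],"twist":[0,0,0],"fingers":-1}

```text
time: 17.7
eef_pos: [0.5425, 0.272, 0.1362]
tcp_rot: [0.996, 0.087, -0.004, 0.001]
contact_force: [-0.9, 0.0, -4.0]
opening: 0.405
finger_force: 41.8
```

Run:
```python
from h import *
p=wrist(); s=get_state(); print(s['time'],s['eef_pos'],s['contact_force'],s['opening']); go([*C0,.1],YAW)
b=p['pixels'].copy()
H=lambda u,v,z:[*(C0+u*bx+v*by),z]
for X in [H(.042,.042,.06),H(.042,-.042,.06),H(-.042,-.042,.06),H(-.042,.042,.06)]:
    r,c=proj(p,X); cv2.circle(b,(int(c+.5),int(r+.5)),2,(255,0,0),-1)
for t in np.linspace(0,6.28,90):
    r,c=proj(p,H(.0186*np.cos(t),.0186*np.sin(t),.06)); cv2.circle(b,(int(c+.5),int(r+.5)),0,(255,0,0),-1)
    e=s['eef_pos']+[.018*np.cos(t),.018*np.sin(t),-.033]; r,c=proj(p,e); cv2.circle(b,(int(c+.5),int(r+.5)),0,(0,255,0),-1)
cv2.imwrite('pics/w7.png',cv2.cvtColor(cv2.resize(b[100:400,90:470],(760,600),interpolation=cv2.INTER_CUBIC),cv2.COLOR_RGB2BGR))
```

```text
17.75 [0.54346762 0.27168482 0.13781109] [-0.0561406  -1.22990303 -4.33749396] 0.4079758394265703
trans [0.0028, -0.0027, 0.0504] twist [0.0004, 0.0044, -0.0003] rows 1.0
```

View pics/w7.png

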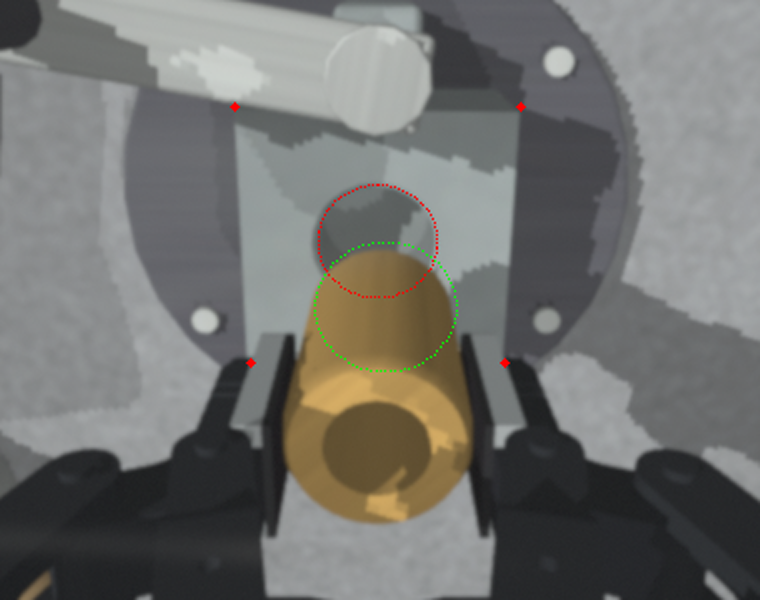

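The view shows the bore's mouth at zoom (241, 378), centred on the predicted red ring within about 1 mm. The held sleeve's lower end matches the green ring, so I descend, feeling for the entry.

Emit:
arm_command:
  steps:
    - {"translation":[0.002,-0.003,0.03],"twist":[0,0.003,0],"fingers":-1}
    - {"translation":[0.002,-0.003,0.05],"twist":[0,0.003,0],"fingers":-1}
    - {"translation":[0.002,-0.003,0.05],"twist":[0,0.003,0],"fingers":-1}
    - {"translation":[0.002,-0.003,0.05],"twist":[0,0.003,0],"fingers":-1}

```text
time: 18.25
eef_pos: [0.5462, 0.2747, 0.1029]
tcp_rot: [0.996, 0.087, 0.002, -0.0]
contact_force: [1.5, -0.6, -3.9]
opening: 0.404
finger_force: 41.9
```

Run:
```python
from h import *
s=get_state(); print(s['time'],s['eef_pos'],s['contact_force'],s['wrist_torque']); go([*C0,.094],YAW)
```

```text
18.25 [0.54621987 0.27471226 0.10285618] [ 1.53957305 -0.57265808 -3.8970419 ] [ 0.01327769 -0.00474397  0.00887639]
trans [-0.0018, 0.0007, 0.0118] twist [-0.0005, -0.0033, -0.0007] rows 1.0
```

Emit:
arm_command:
  steps:
    - {"translation":[-0.001,-0.0005,0.008],"twist":[0,-0.0033,0],"fingers":-1}
    - {"translation":[-0.001,-0.0005,0.012],"twist":[0,-0.0033,0],"fingers":-1}
    - {"translation":[-0.001,-0.0005,0.015],"twist":[0,-0.0033,0],"fingers":-1}
    - {"translation":[-0.001,-0.0005,0.015],"twist":[0,-0.0033,0],"fingers":-1}

```text
time: 18.75
eef_pos: [0.5449, 0.2751, 0.0906]
tcp_rot: [0.996, 0.087, -0.001, 0.0]
contact_force: [0.5, -0.7, -4.1]
opening: 0.408
finger_force: 42.0
```

Run:
```python
from h import *
s=get_state(); print(s['time'],s['eef_pos'],s['contact_force'],s['wrist_torque']); go([*C0,.088],YAW)
```

```text
18.75 [0.54486135 0.27511789 0.09060861] [ 0.52537729 -0.73078344 -4.1126646 ] [-0.10995444  0.01881525  0.02449792]
trans [-0.0001, 0.0015, 0.0035] twist [0.0, 0.0015, 0.0001] rows 1.0
```

Emit:
arm_command:
  steps:
    - {"translation":[0,0.0003,0.004],"twist":[0,0.0015,0],"fingers":-1}
    - {"translation":[0,0.0003,0.008],"twist":[0,0.0015,0],"fingers":-1}
    - {"translation":[0,0.0003,0.008],"twist":[0,0.0015,0],"fingers":-1}

```text
time: 19.12
eef_pos: [0.5448, 0.2746, 0.084]
tcp_rot: [0.996, 0.087, -0.0, 0.0]
contact_force: [0.4, -2.5, -3.5]
opening: 0.405
finger_force: 41.9
```

Run:
```python
from h import *
s=get_state(); print(s['time'],s['eef_pos'],s['contact_force'],s['wrist_torque']); go([*s['eef_pos'][:2],s['eef_pos'][2]],YAW)
```

```text
19.125 [0.54481306 0.27457324 0.0839974 ] [ 0.37540367 -2.49451925 -3.53218777] [-0.47810421 -0.04428424 -0.0335276 ]
trans [0.0, 0.0, 0.0] twist [0.0003, 0.0, -0.0001] rows 1.0
```

It has entered with little side force. Easing toward -y and continuing down.

Emit:
arm_command:
  steps:
    - {"translation":[0,0.0005,0.005],"twist":[0,0,0],"fingers":-1}
    - {"translation":[0,0.0005,0.01],"twist":[0,0,0],"fingers":-1}
    - {"translation":[0,0.0005,0.014],"twist":[0,0,0],"fingers":-1}
    - {"translation":[0,0.0005,0.014],"twist":[0,0,0],"fingers":-1}

```text
time: 19.62
eef_pos: [0.5449, 0.2744, 0.0736]
tcp_rot: [0.996, 0.087, -0.0, 0.0]
contact_force: [1.0, -2.9, -4.7]
opening: 0.407
finger_force: 41.9
```

Run:
```python
from h import *
s=get_state(); print(s['time'],s['eef_pos'],s['contact_force'],s['wrist_torque'])
```

```text
19.625 [0.54487319 0.27441205 0.07359063] [ 1.02459235 -2.94040632 -4.72669774] [-0.61938136 -0.11368161 -0.0466691 ]
```

Emit:
arm_command:
  steps:
    - {"translation":[0,0.0007,0.005],"twist":[0,0,0],"fingers":-1}
    - {"translation":[0,0.0007,0.01],"twist":[0,0,0],"fingers":-1}
    - {"translation":[0,0.0007,0.0135],"twist":[0,0,0],"fingers":-1}
    - {"translation":[0,0.0007,0.0135],"twist":[0,0,0],"fingers":-1}

```text
time: 20.12
eef_pos: [0.545, 0.2742, 0.0635]
tcp_rot: [0.996, 0.087, 0.0, -0.0]
contact_force: [0.2, -2.5, -4.8]
opening: 0.405
finger_force: 42.1
```

Run:
```python
from h import *
s=get_state(); print(s['time'],s['eef_pos'],s['contact_force'],s['wrist_torque'])
```

```text
20.125 [0.54496135 0.27419109 0.06354799] [ 0.20795402 -2.53464428 -4.79573786] [-0.40137041 -0.01274846  0.01998318]
```

Emit:
arm_command:
  steps:
    - {"translation":[0,0.0007,0.0015],"twist":[0,0,0],"fingers":-1}
    - {"translation":[0,0.0007,0.003],"twist":[0,0,0],"fingers":-1}
    - {"translation":[0,0.0007,0.003],"twist":[0,0,0],"fingers":-1}

```text
time: 20.5
eef_pos: [0.5452, 0.274, 0.0617]
tcp_rot: [0.996, 0.087, 0.0, -0.001]
contact_force: [-0.5, -0.4, -4.2]
opening: 0.405
finger_force: 42.0
```

Emit:
arm_command:
  steps:
    - {"translation":[0,0.0003,0.0012],"twist":[0,0,0],"fingers":-1}
    - {"translation":[0,0.0003,0.0012],"twist":[0,0,0],"fingers":-1}

```text
time: 20.75
eef_pos: [0.5453, 0.2739, 0.0614]
tcp_rot: [0.996, 0.087, 0.0, -0.001]
contact_force: [-1.5, 1.3, -1.9]
opening: 0.407
finger_force: 42.2
```

Emit:
arm_command:
  steps:
    - {"translation":[0,0,0.0015],"twist":[0,0,0],"fingers":-1}
    - {"translation":[0,0,0.002],"twist":[0,0,0],"fingers":-1}

```text
time: 21.0
eef_pos: [0.5455, 0.2739, 0.0613]
tcp_rot: [0.996, 0.087, 0.0, -0.001]
contact_force: [-5.6, -0.1, 7.5]
opening: 0.407
finger_force: 42.8
```

Emit:
arm_command:
  steps:
    - {"translation":[0,0,0],"twist":[0,0,0],"fingers":-1}
    - {"translation":[0,0,0],"twist":[0,0,0],"fingers":-1}

```text
time: 21.25
eef_pos: [0.5455, 0.2739, 0.0613]
tcp_rot: [0.996, 0.087, 0.0, -0.001]
contact_force: [-3.5, -0.4, 6.2]
opening: 0.404
finger_force: 42.8
```

Bottomed out at TCP z = 0.0613, the expected home height. Release and lift.

Emit:
arm_command:
  steps:
    - {"translation":[0,0,-0.002],"twist":[0,0,0],"fingers":0}
    - {"translation":[0,0,-0.002],"twist":[0,0,0],"fingers":0.5}
    - {"translation":[0,0,-0.002],"twist":[0,0,0],"fingers":0.5}
    - {"translation":[0,0,-0.05],"twist":[0,0,0],"fingers":0.5}
    - {"translation":[0,0,-0.13],"twist":[0,0,0],"fingers":0.5}

```text
time: 21.88
eef_pos: [0.5434, 0.2726, 0.1547]
tcp_rot: [0.996, 0.087, -0.003, 0.001]
contact_force: [1.3, -0.0, 0.5]
opening: 0.752
finger_force: 0.0
```

Emit:
arm_command:
  steps:
    - {"translation":[0.02,0,-0.07],"twist":[0,0,0],"fingers":-1}
    - {"translation":[0.05,0,-0.15],"twist":[0,0,0],"fingers":-1}
    - {"translation":[0.05,0,-0.15],"twist":[0,0,0],"fingers":-1}
    - {"translation":[0.05,0,-0.15],"twist":[0,0,0],"fingers":-1}

```text
time: 22.38
eef_pos: [0.582, 0.2797, 0.269]
tcp_rot: [0.996, 0.087, 0.0, -0.0]
contact_force: [0.5, 0.7, -0.5]
opening: 0.001
finger_force: 0.0
```

Run:
```python
from h import *
p=wrist(); s=get_state(); print(s['time'],s['eef_pos'],s['opening'])
b=p['pixels'].copy()
for t in np.linspace(0,6.28,90):
    r,c=proj(p,[*(C0+.018*np.array([np.cos(t),np.sin(t)])),.088]); cv2.circle(b,(int(c+.5),int(r+.5)),0,(255,0,0),-1)
for f,col in((1.6,(255,255,0)),(1.75,(0,255,0)),(1.9,(0,0,255))):
    r,c=proj(p,[*arc(f),.13]); cv2.circle(b,(int(c+.5),int(r+.5)),2,col,-1)
cv2.imwrite('pics/w8.png',cv2.cvtColor(cv2.resize(b[80:380,90:470],(760,600),interpolation=cv2.INTER_CUBIC),cv2.COLOR_RGB2BGR))
```

```text
22.425 [0.58123701 0.27951253 0.26747162] 0.0028156294875178968
```

View pics/w8.png

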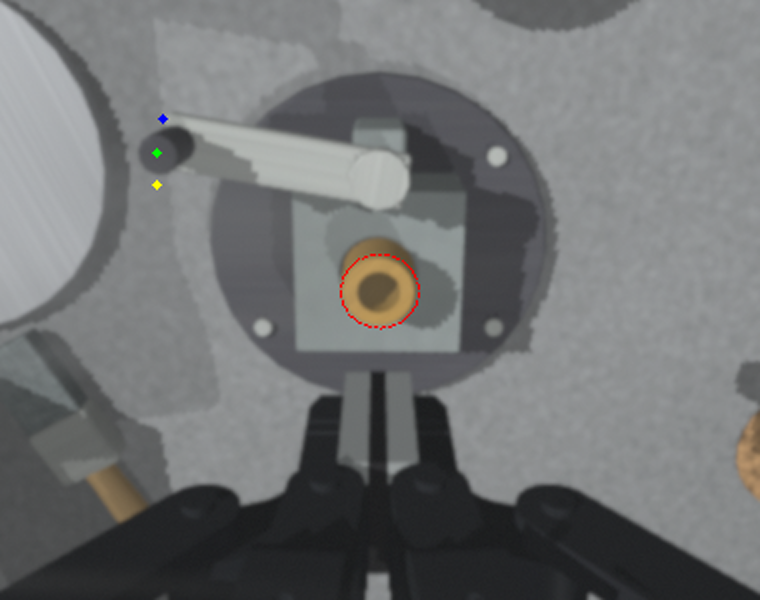

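The sleeve is home with its top ring on the predicted circle at zoom (290, 380). The keeper stands at about 1.75 rad with its knob at (150, 165). Now I go round behind the knob and swing it back.

Run:
```python
from h import *
st=arc(2.35); print(st); go([*st,.19],YAW); go([*st,.108],YAW)
for f in (2.1,1.8,1.5,1.2,.9,.6,.4,.3,.22):
    d=(arc(f)-st); print(f,np.round([d@bx/.75,-d@by/.75],3))
```

```text
[0.64908235 0.35442012]
trans [0.1067, -0.0827, 0.103] twist [-0.0001, 0.0026, -0.0002] rows 3.0
trans [0.107, -0.0827, 0.2123] twist [-0.0001, 0.0026, -0.0002] rows 4.0
2.1 [-0.023 -0.017]
1.8 [-0.055 -0.03 ]
1.5 [-0.089 -0.033]
1.2 [-0.122 -0.025]
0.9 [-0.152 -0.008]
0.6 [-0.175  0.017]
0.4 [-0.186  0.037]
0.3 [-0.19   0.048]
0.22 [-0.192  0.057]
```

Emit:
arm_command:
  steps:
    - {"translation":[0.06,-0.05,0.02],"twist":[0,0.0026,0],"fingers":-1}
    - {"translation":[0.107,-0.083,0.06],"twist":[0,0.0026,0],"fingers":-1}
    - {"translation":[0.107,-0.083,0.13],"twist":[0,0.0026,0],"fingers":-1}
    - {"translation":[0.107,-0.083,0.21],"twist":[0,0.0026,0],"fingers":-1}
    - {"translation":[0.107,-0.083,0.212],"twist":[0,0.0026,0],"fingers":-1}

```text
time: 23.05
eef_pos: [0.6443, 0.3529, 0.0999]
tcp_rot: [0.996, 0.087, -0.008, 0.002]
contact_force: [-0.8, -0.1, -0.3]
opening: -0.001
finger_force: 0.0
```

Emit:
arm_command:
  steps:
    - {"translation":[-0.023,-0.017,0],"twist":[0,0,0],"fingers":-1}
    - {"translation":[-0.055,-0.03,0],"twist":[0,0,0],"fingers":-1}
    - {"translation":[-0.089,-0.033,0],"twist":[0,0,0],"fingers":-1}
    - {"translation":[-0.122,-0.025,0],"twist":[0,0,0],"fingers":-1}
    - {"translation":[-0.152,-0.008,0],"twist":[0,0,0],"fingers":-1}

```text
time: 23.68
eef_pos: [0.538, 0.3431, 0.1155]
tcp_rot: [0.996, 0.088, 0.006, -0.002]
contact_force: [1.9, 0.1, 0.5]
opening: 0.001
finger_force: 1.3
```

Run:
```python
from h import *
s=get_state();print(s['time'],s['eef_pos'],s['contact_force'],arc(.9))
for f in (.75,.6,.45,.35,.3): go([*arc(f),.108],YAW)
```

```text
23.675 [0.53803001 0.34313342 0.11551979] [1.87330592 0.10173756 0.50130415] [0.53584052 0.3407889 ]
trans [-0.0162, 0.0142, 0.0098] twist [-0.0028, -0.0122, 0.0014] rows 1.0
trans [-0.0269, 0.0276, 0.0096] twist [-0.0028, -0.0122, 0.0014] rows 1.0
trans [-0.0356, 0.0425, 0.0094] twist [-0.0028, -0.0122, 0.0014] rows 1.0
trans [-0.0401, 0.053, 0.0094] twist [-0.0028, -0.0122, 0.0014] rows 1.0
trans [-0.0419, 0.0585, 0.0093] twist [-0.0028, -0.0122, 0.0014] rows 1.0
```

Emit:
arm_command:
  steps:
    - {"translation":[-0.015,0.012,0.001],"twist":[0,0,0],"fingers":-1}
    - {"translation":[-0.026,0.026,0.001],"twist":[0,0,0],"fingers":-1}
    - {"translation":[-0.035,0.04,0.001],"twist":[0,0,0],"fingers":-1}
    - {"translation":[-0.04,0.05,0.001],"twist":[0,0,0],"fingers":-1}
    - {"translation":[-0.042,0.056,0.001],"twist":[0,0,0],"fingers":-1}

```text
time: 24.3
eef_pos: [0.513, 0.2939, 0.1089]
tcp_rot: [0.996, 0.087, 0.001, -0.0]
contact_force: [0.8, 0.8, 0.5]
opening: 0.001
finger_force: 0.5
```

Run:
```python
from h import *
s=get_state();print(s['time'],s['eef_pos'],s['contact_force'],arc(.3),arc(.2))
for f in (.28,.25,.2): go([*arc(f),.108],YAW)
```

```text
24.3 [0.51302257 0.29387893 0.10885686] [0.84748271 0.78507917 0.50429568] [0.51483617 0.29450226] [0.51418348 0.28593065]
trans [0.0019, 0.0018, 0.0011] twist [-0.0005, -0.0018, -0.0007] rows 1.0
trans [0.001, 0.0051, 0.0011] twist [-0.0005, -0.0018, -0.0007] rows 1.0
trans [-0.0003, 0.0107, 0.0011] twist [-0.0005, -0.0018, -0.0007] rows 1.0
```

Now easing it to the stop, watching the force.

Emit:
arm_command:
  steps:
    - {"translation":[0.001,0.004,0],"twist":[0,0,0],"fingers":-1}
    - {"translation":[0.001,0.006,0],"twist":[0,0,0],"fingers":-1}
    - {"translation":[0.001,0.006,0],"twist":[0,0,0],"fingers":-1}

```text
time: 24.68
eef_pos: [0.5147, 0.2901, 0.1089]
tcp_rot: [0.996, 0.087, 0.001, -0.0]
contact_force: [-1.3, -0.7, 0.3]
opening: -0.005
finger_force: 0.2
```

Emit:
arm_command:
  steps:
    - {"translation":[0,0.003,0],"twist":[0,0,0],"fingers":-1}
    - {"translation":[0,0.004,0],"twist":[0,0,0],"fingers":-1}
    - {"translation":[0,0.004,0],"twist":[0,0,0],"fingers":-1}

```text
time: 25.05
eef_pos: [0.5148, 0.2897, 0.1091]
tcp_rot: [0.996, 0.086, 0.002, -0.003]
contact_force: [-0.8, 8.7, -2.0]
opening: 0.003
finger_force: 4.3
```

Emit:
arm_command:
  steps:
    - {"translation":[0,0.003,0],"twist":[0,0,0],"fingers":-1}
    - {"translation":[0,0.003,0],"twist":[0,0,0],"fingers":-1}

```text
time: 25.3
eef_pos: [0.5149, 0.2894, 0.1092]
tcp_rot: [0.996, 0.086, 0.002, -0.005]
contact_force: [-2.0, 14.3, -2.8]
opening: 0.002
finger_force: 7.3
```

It is firm against the stop at 14 N. Back off, lift and check.

Emit:
arm_command:
  steps:
    - {"translation":[0,-0.03,0],"twist":[0,0,0],"fingers":-1}
    - {"translation":[0,-0.05,-0.03],"twist":[0,0,0],"fingers":-1}
    - {"translation":[0.05,-0.05,-0.11],"twist":[0,0,0],"fingers":-1}
    - {"translation":[0.13,-0.02,-0.19],"twist":[0,0,0],"fingers":-1}
    - {"translation":[0.18,0,-0.25],"twist":[0,0,0],"fingers":-1}

```text
time: 25.92
eef_pos: [0.6286, 0.312, 0.2763]
tcp_rot: [0.996, 0.087, 0.002, 0.0]
contact_force: [0.5, 0.3, -0.3]
opening: 0.0
finger_force: 0.0
```

Emit:
arm_command:
  steps:
    - {"translation":[0.04,0,-0.03],"twist":[0,0,0],"fingers":-1}
    - {"translation":[0.04,0,-0.03],"twist":[0,0,0],"fingers":-1}
    - {"translation":[0.04,0,-0.03],"twist":[0,0,0],"fingers":-1}

```text
time: 26.3
eef_pos: [0.6558, 0.3171, 0.2952]
tcp_rot: [0.996, 0.087, -0.0, 0.0]
contact_force: [-0.2, -0.0, -1.0]
opening: -0.001
finger_force: 0.0
```

Run:
```python
from h import *
p=wrist(); s=get_state(); print(s['time'],s['eef_pos'],s['contact_force'])
b=p['pixels'].copy()
for f,col in((0,(0,255,0)),(.1,(255,255,0)),(.2,(255,0,0))):
    r,c=proj(p,[*arc(f),.13]); cv2.circle(b,(int(c+.5),int(r+.5)),1,col,-1)
cv2.imwrite('pics/w9.png',cv2.cvtColor(cv2.resize(b[100:400,90:470],(760,600),interpolation=cv2.INTER_CUBIC),cv2.COLOR_RGB2BGR))
```

```text
26.35 [0.65539483 0.3171984  0.29478374] [-0.79272138  0.02563549 -0.41710014]
```

View pics/w9.png

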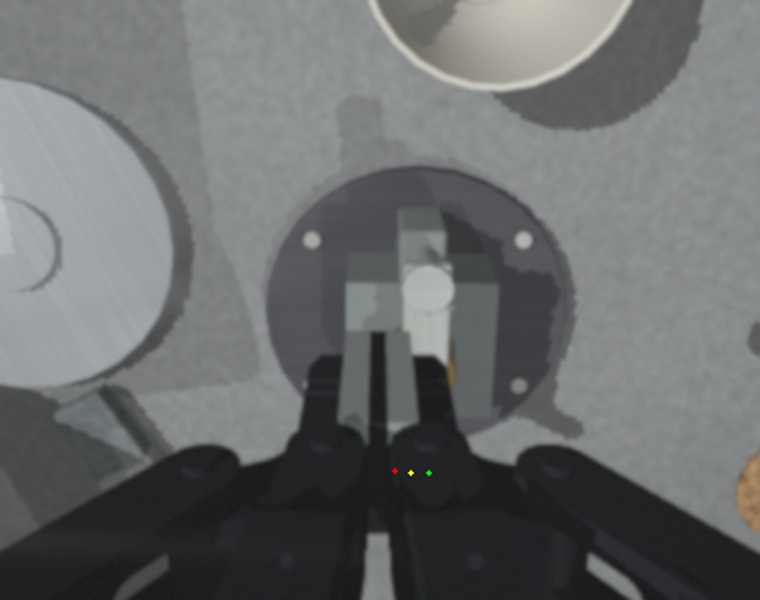

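The keeper runs straight down along the base's axis from the pivot cap (288, 428), but the fingers hide the knob. I'll check it once from the scene camera.

Run:
```python
from h import *
o=[]
for n in('scene','top'):
    p=read_camera(n); b=p['pixels'].copy()
    r,c=map(int,proj(p,[*C0,.1])); r0=r-30; c0=c-40
    z=cv2.resize(b[r0:r0+60,c0:c0+60+10],(392,336),interpolation=cv2.INTER_CUBIC)
    for f,col in((0,(0,255,0)),(.1,(255,255,0)),(.2,(255,0,0))):
        q=proj(p,[*arc(f),.13]); cv2.circle(z,(int((q[1]-c0+.5)*5.6),int((q[0]-r0+.5)*5.6)),2,col,-1)
    o.append(z)
cv2.imwrite('pics/w10.png',cv2.cvtColor(np.hstack(o),cv2.COLOR_RGB2BGR))
```

```text
(no output)
```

View pics/w10.png

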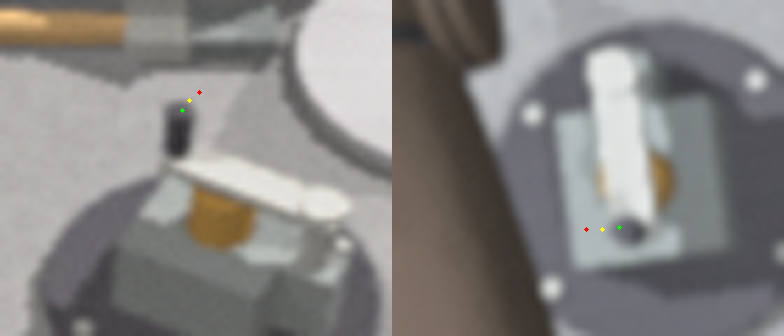

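Both views show the knob (scene (105, 180), top (230, 628)) at or past the mark for 0 rad, with the arm over the seated sleeve and the robot clear. Handing in.

```bash
python3 -c "
from plant import sign_off
print(sign_off())"
```

```text
the job is handed in; nothing more can be done
None
```

I handed in the job at about 26 s of the 72 s allowed: the sleeve is home in the bore and released, the keeper is back at its stop over it, and I saw no bystander moved. `sign_off` returned no verdict.

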